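# Square up a row of slide boxes with a straightedge

## Robot

A 7-joint arm with a two-finger parallel gripper is mounted at the origin on the work surface. World frame = base frame: x ahead of the robot, y to its left, z up, the work surface at z = 0. Lengths are in m, angles in rad, forces in N, time in s.
With the tool pointing down it reaches from about 0.4 to 0.875 m from the base axis. Payload 19.3 kg.
Tool frame: the origin (TCP) lies at the very end of the fingers, on their centre line; the grasp point (between the pads) lies 19 mm behind it; z points along the fingers, y is the direction in which the jaws open and shut (so a half turn about z gives the same grasp; the last joint's range is limited). The gripper opens to 85 mm and grips with 20 to 120 N. Pads are 22 mm wide; open, the fingers measure 114 mm over their backs; the gripper's body (76 mm by 85 mm) begins 54 mm behind the grasp point. The pads swing forward as they close: fully open they stand 13 mm farther back than shut.
Start: joints at [-0.07, 0.521, -0.036, 1.599, 0.021, 1.021, -0.113], TCP at [0.625, -0, 0.231] pointing down, gripper open.
Joint ranges: [-2.91, 2.91], [-0.3, 2.13], [-1.5, 1.42], [0.17, 2.43], [-1.26, 4.41], [0.16, 1.93], [-2.52, 2.52]. Speed limits (rad/s): [1.89, 1.89, 2.39, 2.39, 3.01, 3.01, 3.01].

## Interface

Orientations are given as [roll, pitch, yaw] about the fixed x, y, z axes, in that order (R = Rz(yaw) Ry(pitch) Rx(roll)).
In Python, from workcell import bot gives the robot as it stands. The module is installed in compiled form; this text tells all that it offers.
- The arm moves only by the shell command python3 -m inch 'ROWS' [FORCE]. ROWS is JSON, a list of rows, each an object of numbers: "dx", "dy", "dz": the shift along the tool's x, y, z in mm; "rx", "ry", "rz": the turn, a rotation vector about the tool's x, y, z in rad; "hand": the closure, from -1 (fully open) to 1 (shut), so that 0 is half open. In form: [{"dx": .., "dy": .., "dz": .., "rx": .., "ry": .., "rz": .., "hand": ..}, ...]. A call has 1 to 10 rows; each row shifts and turns the commanded pose from where the row before left it, along the tool's axes as they then stand; what a row does not reach is not made up. A row lasts 1/10 s, in which the tool goes at most 50 mm and 8.59 degrees, less where a joint would pass 70% of its speed; a pose out of reach is approached as far as the arm can. A call with a gripper value outside its range is refused whole. The fingers move at their own pace and stop on an object; FORCE is the grip in N (left out, the last holds). Time passes only in rows, so rows that do not move let the fingers close. It gives the time, the measured TCP pose, the force and the opening at its end, in the units of the state.
- bot.observe(): the state, without advancing time (a new reading comes with each control period).
- bot.grab_frame(name): name is "scene" or "side" or "wrist"; returns (picture, depth): 420x560x3 uint8, red, green, blue; 420x560 float32, m along the optical axis (not along the pixel's ray), 0 where there is no reading.
- bot.get_calibration(name): a dict with "vertical_fov" (degrees; the focal length in pixels is half the picture's height over the tangent of half this angle, whatever the lens; pixels are square), "cx", "cy" (the principal point, pixels), "origin" and "orientation" of the camera in the world. Camera axes: x right, y down, z forward; pixel columns grow to the right and rows downward; lengths in m; the calibration is good to about 2 mm. A picture is of the moment at which its call begins: read the wrist's pose just before it. get_calibration takes no time and is no camera call; for the wrist camera it gives the pose at the moment of the call.
- bot.job_done(): hands the job in, once; it reports no verdict.
Trained networks look in the newest picture that a camera, given by its name, has taken for a name from the list of things; names that differ only in an ending like _2 or _b are one class to them, and where a whole thing is asked for, a point or a joint stands for the part that bears it (a point fixed in the world has none). Each returns a list of dicts, best first, with "score" (0 to 1); they miss things now and then, are a little off and sometimes report something else, mostly with a low value. They report only what shows in the picture. A call takes as long as a camera call.
- bot.trace(camera, target): "region" (420x560 bool, what is visible of it) and "box" ([left, top, right, bottom] in pixels, round what is visible of it).
- bot.tip_of(camera, target): "centre" ([row, column] in pixels: a listed point, or the origin of a listed thing).
The state is a dict: "clock": time; "qpos": joint angles; "qd": joint speeds; "joint_efforts": joint torques, N m; "position": TCP position; "tool_rot": TCP orientation; "force": force on the tool from outside, world axes, zero at the start; "moment": the same for the moment, N m; "grip_width": finger opening in m.
Only numpy, scipy, OpenCV 4.12 (cv2) and the standard library are available. Lean on these libraries where they do the work, as an engineer would, in place of code of your own. Each camera call takes 0.05 s, during which the arm holds its last target.

## Task

Pick up the aluminium straightedge by its black grip and use its edge to push the three white slide boxes on the blue bench pad into one straight row, side by side with their front faces flush. Push the boxes only with the straightedge, keep them upright and in their order, and finish by laying the straightedge down flat on the bench.

Things in the scene. Friction and masses are not known exactly. Their poses are not given: they have to be found in the camera images.
- straightedge_grip (a point): Straightedge lying at the robot's right: aluminium bar 300 mm long (y), 50 wide (x), 6 thick, 0.28 kg; black upright grip block mid-bar, 36 mm along y, 24 along x, from 6 to 54 mm above the bar's underside. Point: centre of the block, 30 mm above the underside; z up. Either long edge, 25 mm from it, can push. Pinch the block across its 36 mm so that no finger stands past the edge.
- box_left: Left-hand box (larger y) of three like slide boxes: closed white plastic, grey seam, 45 mm deep (own x) by 60 wide (own y) by 36 high, 0.1 kg, loose on the bench (top z = 0). Origin: centre of the underside. x points away from the robot, so the front face is 22.5 mm along -x. Boxes stand about 85 mm apart along y, unevenly forward or back, each turned up to 13 degrees.
- box_middle: Middle box of three like slide boxes: closed white plastic, grey seam, 45 mm deep (own x) by 60 wide (own y) by 36 high, 0.1 kg, loose on the bench (top z = 0). Origin: centre of the underside. x points away from the robot, so the front face is 22.5 mm along -x. Boxes stand about 85 mm apart along y, unevenly forward or back, each turned up to 13 degrees.
- box_right: Right-hand box (smaller y) of three like slide boxes: closed white plastic, grey seam, 45 mm deep (own x) by 60 wide (own y) by 36 high, 0.1 kg, loose on the bench (top z = 0). Origin: centre of the underside. x points away from the robot, so the front face is 22.5 mm along -x. Boxes stand about 85 mm apart along y, unevenly forward or back, each turned up to 13 degrees.

How it is judged:
By the outcome, as a careful person would: the job done as asked, in the order asked, and still so for the second after the job is handed in, with the robot touching nothing.
It also fails if it takes over 43 s, if anything falls off the work surface, if the arm or the gripper's body presses on something with over 40 N, if the wrist force passes 120 N, or if a joint passes its speed limit or range.

## Working session

There is one attempt and no reset: what is moved stays moved. The work goes in short steps, Python scripts to look and compute and a shell command to move; the robot and the scene stay as the last step left them, time stands still between calls to the robot, and variables do not carry over. Pictures are saved under pics/ and viewed, and the job is handed in when it is done.

```bash
mkdir -p pics; cat > h.py <<'E'
import numpy as np,cv2
from workcell import bot
from scipy.spatial.transform import Rotation as R
def cal(n):
    c=bot.get_calibration(n); return c
def pts(c,d):
    H,W=d.shape; f=H/2/np.tan(np.radians(c["vertical_fov"])/2)
    v,u=np.mgrid[:H,:W]
    P=np.stack([(u-c["cx"])/f*d,(v-c["cy"])/f*d,d],-1)
    o=np.array(c["orientation"])
    M=o if o.shape==(3,3) else R.from_euler('xyz',o).as_matrix()
    return P@M.T+np.array(c["origin"])
E
python3 - <<'E'
from h import *
s=bot.observe(); print(s)
for n in ["scene","side","wrist"]:
    c=cal(n); print(n,c)
    p,d=bot.grab_frame(n); cv2.imwrite(f"pics/a_{n}.png",p[...,::-1]); np.savez(f"a_{n}.npz",p=p,d=d,X=pts(c,d))
E
```

```text
{'clock': 0.0, 'qpos': array([-0.07019135,  0.52204674, -0.03633079,  1.6000028 ,  0.02120256,
        1.021111  , -0.11278971]), 'qd': array([-0.0005331 ,  0.00117428, -0.00026524,  0.0008503 , -0.00164778,
       -0.00141353,  0.00150055]), 'joint_efforts': array([-4.24098413e-03, -9.27110124e+01,  1.97758444e+00, -3.69928443e+01,
        1.76317629e-02,  8.19846697e-03, -6.58496788e-05]), 'position': array([ 6.24655561e-01, -4.18547365e-05,  2.30707173e-01]), 'tool_rot': array([-3.14041296e+00,  8.54825914e-05,  1.57079222e+00]), 'force': array([-0.3787168, -0.0175176, -1.2311659]), 'moment': array([ 0.01197427,  0.00767596, -0.01931452]), 'grip_width': 0.08535002831472097}
scene {'vertical_fov': 51.7372287267284, 'cx': 283.21336963478484, 'cy': 209.05408975828652, 'origin': array([ 0.88347445, -0.42573003,  0.87633477]), 'orientation': array([-2.61999972e+00, -2.36973906e-03,  7.35286263e-01])}
side {'vertical_fov': 57.681855133119136, 'cx': 281.24417644428866, 'cy': 215.2848349161357, 'origin': array([ 0.4501824 , -0.70549125,  0.47259041]), 'orientation': array([-2.12148208,  0.00397239, -0.17663118])}
wrist {'vertical_fov': 70.35040601455681, 'cx': 282.85141858002453, 'cy': 206.481731192384, 'origin': array([0.6249114 , 0.06973562, 0.37340971]), 'orientation': array([2.86021669e+00, 1.32119075e-03, 1.20419877e-03])}
```

View pics/a_scene.png

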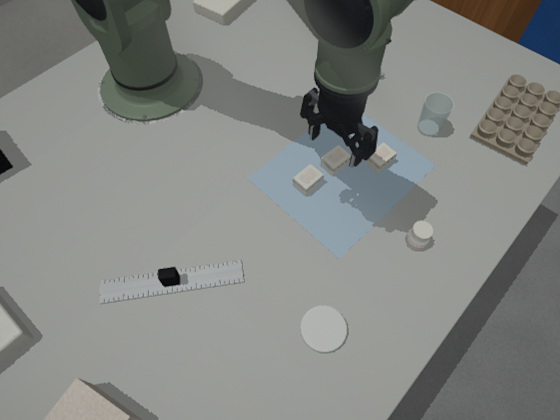

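View pics/a_side.png

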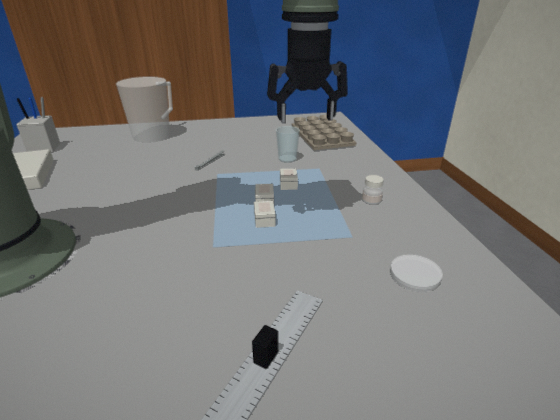

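View pics/a_wrist.png

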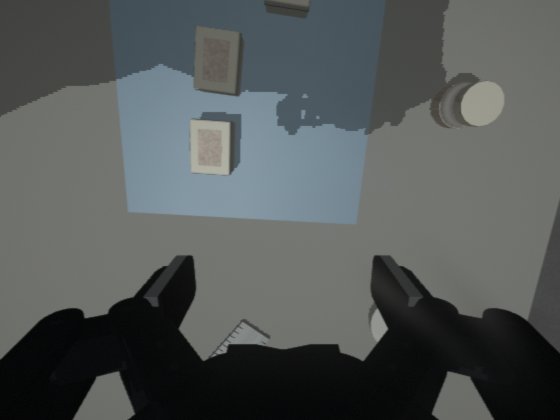

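```bash
cat > an.py <<'E'
from h import *
def clusters(n,zl=.028,zh=.044,reg=(.4,.85,-.15,.45),mina=40,pre="a"):
    z=np.load(f"{pre}_{n}.npz"); X=z["X"]; d=z["d"]
    m=(d>0)&(X[...,2]>zl)&(X[...,2]<zh)&(X[...,0]>reg[0])&(X[...,0]<reg[1])&(X[...,1]>reg[2])&(X[...,1]<reg[3])
    k,l,st,ce=cv2.connectedComponentsWithStats(m.astype(np.uint8))
    for i in range(1,k):
        if st[i,4]<mina: continue
        P=X[l==i]; r=cv2.minAreaRect((P[:,:2]*1000).astype(np.float32))
        print(n,st[i,4],"px",ce[i].round(),"mean",P.mean(0).round(4),"rect",np.round(r[0],1),np.round(r[1],1),round(r[2],1))
E
python3 - <<'E'
from an import *
for n in ["scene","side","wrist"]:
    clusters(n); print()
for n in ["scene","side"]:
    clusters(n,.002,.012,(.0,.9,-.7,-.15)); clusters(n,.045,.06,(.0,.9,-.7,-.15)); clusters(n,-.01,.0015,(.6,.62,0,.02),1)
E
```

```text
scene 104 px [429. 126.] mean [0.6717 0.3606 0.0357] rect [670.5 365.5] [61.1 25.2] 19.4
scene 83 px [484. 131.] mean [0.7826 0.4379 0.0364] rect [781.9 439.8] [18.1 40.7] 89.3
scene 73 px [503. 141.] mean [0.8315 0.4412 0.0362] rect [830.  442.6] [12.7 38.7] 89.1
scene 364 px [383. 155.] mean [0.6371 0.2078 0.0346] rect [633.8 208.9] [61.5 45.6] 80.7
scene 412 px [336. 157.] mean [0.5577 0.1262 0.0346] rect [557.1 128.6] [62.2 46. ] 82.6
scene 441 px [308. 177.] mean [0.5455 0.0377 0.0348] rect [544.5  39.6] [61.5 45.4] 87.2
scene 124 px [416. 240.] mean [0.8245 0.0699 0.0346] rect [824.   74.4] [46.7 27.3] 3.1

side 43 px [334. 138.] mean [0.827  0.4408 0.0346] rect [828.  441.3] [15.2 38. ] 88.7
side 49 px [319. 139.] mean [0.7771 0.4368 0.0348] rect [778.7 439.3] [17.3 40.4] 86.9
side 98 px [287. 150.] mean [0.6574 0.3598 0.0363] rect [659.  361.9] [25.  58.4] 82.5
side 187 px [288. 174.] mean [0.6299 0.202  0.0339] rect [630.3 205.4] [59.1 45. ] 81.9
side 244 px [264. 190.] mean [0.5532 0.1216 0.034 ] rect [553.3 126.2] [59.4 45. ] 81.0
side 123 px [373. 190.] mean [0.8143 0.070
[... 643 characters left out ...]
9] rect [ 378.1 -632.5] [27.4 80.2] 22.4
scene 225 px [167. 274.] mean [ 0.4944 -0.3425  0.0523] rect [ 493.2 -342.4] [36.3 24.5] 51.6
scene 599 px [  8. 329.] mean [ 0.354  -0.6177  0.0487] rect [ 347.6 -607.6] [41.7 94.8] 59.7
scene 55 px [320. 208.] mean [ 0.6093  0.0103 -0.0007] rect [609.9  10.1] [19.6 19. ] 88.2
side 177 px [413. 285.] mean [ 0.7717 -0.237   0.0072] rect [ 775.9 -232.5] [32.4 86.6] 58.1
side 4230 px [264. 363.] mean [ 0.4912 -0.3442  0.0053] rect [ 500.8 -329.4] [266.9  50.8] 51.3
side 428 px [265. 338.] mean [ 0.4896 -0.3461  0.0521] rect [ 490.4 -343.5] [36.2 23.7] 49.6
side 39 px [296. 224.] mean [ 6.094e-01  1.080e-02 -5.000e-04] rect [610.2   9.9] [19.5 19.5] 89.0
```

```bash
python3 -m inch '[{"dx":-34.3,"dy":-13.3,"hand":-1},{"dx":-34.3,"dy":-13.3,"hand":-1},{"dx":-34.3,"dy":-13.3,"hand":-1},{"dx":-34.3,"dy":-13.3,"hand":-1},{"dx":-34.3,"dy":-13.3,"hand":-1},{"dx":-34.3,"dy":-13.3,"hand":-1},{"dx":-34.3,"dy":-13.3,"hand":-1},{"dx":-34.3,"dy":-13.3,"hand":-1},{"dx":-34.3,"dy":-13.3,"hand":-1},{"dx":-34.3,"dy":-13.3,"hand":-1}]'
python3 -m inch '[{"rz":-0.14,"dz":5},{"rz":-0.14,"dz":5},{"rz":-0.14,"dz":5},{"rz":-0.14,"dz":5},{"rz":-0.14,"dz":5},{"rz":-0.14,"dz":5},{"rz":-0.052,"dz":0},{"dz":0}]'
cat > grab.py <<'E'
import sys
from an import *
pre=sys.argv[1]
for n in sys.argv[2:]:
    c=cal(n); p,d=bot.grab_frame(n); cv2.imwrite(f"pics/{pre}_{n}.png",p[...,::-1]); np.savez(f"{pre}_{n}.npz",p=p,d=d,X=pts(c,d))
E
python3 grab.py b wrist; python3 - <<'E'
from an import *
s=bot.observe(); print(s["position"],s["tool_rot"],s["qpos"])
for n in ["wrist"]:
    clusters(n,.002,.012,(.0,.9,-.7,-.15),pre="b"); clusters(n,.045,.06,(.0,.9,-.7,-.15),pre="b")
E
```

```text
[ 6.24804708e-01 -3.91411284e-05  2.30956995e-01] [-3.14090306e+00  7.36490286e-05  1.57079870e+00] [-0.07021145  0.52178084 -0.03629999  1.59976892  0.02121916  1.02112151
 -0.11278106]
wrist 43 px [371. 311.] mean [ 0.7506 -0.1908  0.007 ] rect [ 750.  -193.4] [27.5  3.5] 76.6
wrist 783 px [242. 337.] mean [ 0.5645 -0.2374  0.0058] rect [ 557.9 -258. ] [87.5 50.5] 51.6schema error: expected keys dx, dy, dz, rx, ry, rz, hand
schema error: expected keys dx, dy, dz, rx, ry, rz, hand
```

View pics/b_wrist.png

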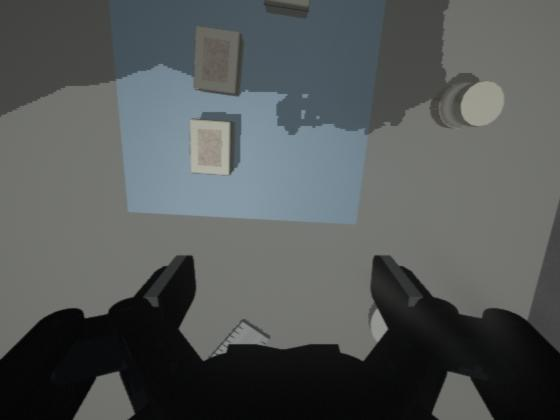

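The call was refused because every row needs all seven keys. The picture is unchanged: boxes at about (216,60) and (210,147), the bar's end at (242,337). I'll resend with full rows.

```bash
python3 -m inch '[{"dx":-34.3,"dy":-13.3,"dz":0,"rx":0,"ry":0,"rz":0,"hand":-1},{"dx":-34.3,"dy":-13.3,"dz":0,"rx":0,"ry":0,"rz":0,"hand":-1},{"dx":-34.3,"dy":-13.3,"dz":0,"rx":0,"ry":0,"rz":0,"hand":-1},{"dx":-34.3,"dy":-13.3,"dz":0,"rx":0,"ry":0,"rz":0,"hand":-1},{"dx":-34.3,"dy":-13.3,"dz":0,"rx":0,"ry":0,"rz":0,"hand":-1},{"dx":-34.3,"dy":-13.3,"dz":0,"rx":0,"ry":0,"rz":0,"hand":-1},{"dx":-34.3,"dy":-13.3,"dz":0,"rx":0,"ry":0,"rz":0,"hand":-1},{"dx":-34.3,"dy":-13.3,"dz":0,"rx":0,"ry":0,"rz":0,"hand":-1},{"dx":-34.3,"dy":-13.3,"dz":0,"rx":0,"ry":0,"rz":0,"hand":-1},{"dx":-34.3,"dy":-13.3,"dz":0,"rx":0,"ry":0,"rz":0,"hand":-1}]'
python3 -m inch '[{"dx":0,"dy":0,"dz":5,"rx":0,"ry":0,"rz":-0.14,"hand":-1},{"dx":0,"dy":0,"dz":5,"rx":0,"ry":0,"rz":-0.14,"hand":-1},{"dx":0,"dy":0,"dz":5,"rx":0,"ry":0,"rz":-0.14,"hand":-1},{"dx":0,"dy":0,"dz":5,"rx":0,"ry":0,"rz":-0.14,"hand":-1},{"dx":0,"dy":0,"dz":5,"rx":0,"ry":0,"rz":-0.14,"hand":-1},{"dx":0,"dy":0,"dz":5,"rx":0,"ry":0,"rz":-0.14,"hand":-1},{"dx":0,"dy":0,"dz":0,"rx":0,"ry":0,"rz":-0.052,"hand":-1},{"dx":0,"dy":0,"dz":0,"rx":0,"ry":0,"rz":0,"hand":-1}]'
python3 grab.py b wrist scene; python3 - <<'E'
from an import *
s=bot.observe(); print(s["clock"],s["position"],s["tool_rot"],s["qpos"])
for n in ["wrist"]:
    clusters(n,.002,.012,(.0,.9,-.7,-.15),pre="b"); clusters(n,.045,.06,(.0,.9,-.7,-.15),pre="b")
clusters("scene",pre="b")
E
```

```text
clock: 1.2
position: [0.4912, -0.3443, 0.2312]
tool_rot: [-3.141, -0.0, 1.571]
force: [0.7, 0.4, 0.5]
grip_width: 0.0856
clock: 2.0
position: [0.4918, -0.3431, 0.201]
tool_rot: [3.142, -0.001, 2.463]
force: [-0.4, 0.0, 1.1]
grip_width: 0.0854
2.1 [ 0.49193161 -0.34308607  0.20130757] [ 3.14156674e+00 -3.77343140e-05  2.46061034e+00] [ 0.64202965  0.51823373 -0.18857589  1.69325019  0.11511827  0.94096631
  1.29954853]
wrist 10085 px [284. 181.] mean [ 0.4898 -0.3411  0.006 ] rect [ 491.6 -342.5] [299.9  51.7] 51.4
wrist 495 px [ 31. 222.] mean [ 0.3401 -0.6072  0.008 ] rect [ 357.3 -627.4] [ 65.6 133.3] 44.1
wrist 343 px [494. 280.] mean [ 0.7555 -0.2133  0.0071] rect [ 762.6 -212.6] [31.1 86.6] 13.9
wrist 261 px [200. 340.] mean [ 0.5887 -0.5648  0.0069] rect [ 590.2 -564.4] [70.8  3. ] 10.9
wrist 866 px [284. 191.] mean [ 0.4902 -0.3413  0.0533] rect [ 490.9 -342.2] [35.3 24.3] 51.8
wrist 1157 px [ 12. 258.] mean [ 0.3643 -0.6183  0.049 ] rect [ 369.8 -620.3] [35.  75.1] 38.1
wrist 63 px [110. 394.] mean [ 0.5571 -0.6718  0.0526] rect [ 556.8 -670.4] [ 0.4 57.7] 11.5
scene 101 px [430. 126.] mean [0.672  0.3603 0.0361] rect [670.4 365. ] [61.1 27.4] 18.4
scene 90 px [484. 131.] mean [0.7817 0.4384 0.0365] rect [781.3 439.9] [20.  42.5] 89.7
scene 73 px [503. 141.] mean [0.8316 0.441  0.0366] rect [830.9 441.1] [37.2 16.6] 0.9
scene 403 px [381. 155.] mean [0.6344 0.2061 0.0347] rect [633.8 209.6] [64.5 45.3] 82.7
scene 409 px [336. 157.] mean [0.5578 0.1261 0.0346] rect [556.2 127.6] [62.6 46.3] 83.2
scene 441 px [308. 177.] mean [0.5457 0.0379 0.0346] rect [544.7  39.3] [60.9 46.2] 85.1
scene 126 px [416. 240.] mean [0.8244 0.0696 0.0345] rect [823.6  73.9] [46.2 28.6] 2.8
```

View pics/b_wrist.png

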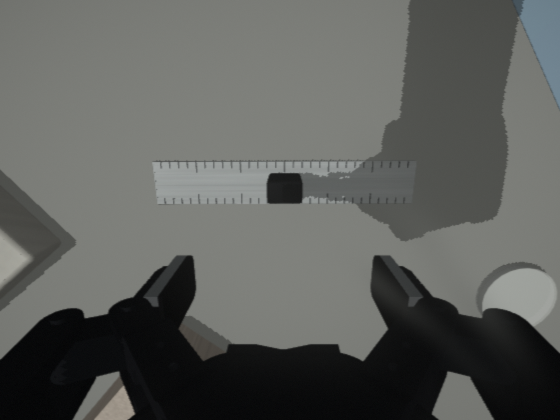

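View pics/b_scene.png

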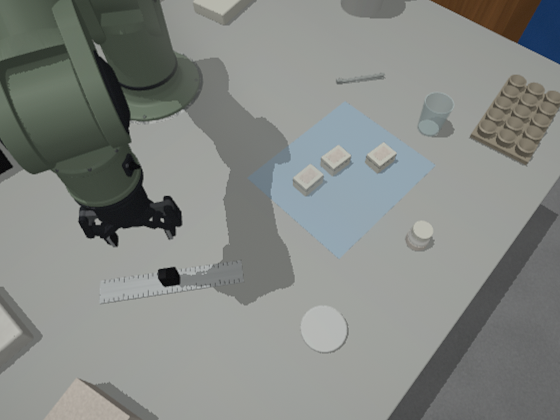

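The bar (centre px ~284,181) and its grip block (284,188) are centred between the fingers and square to the jaws, and the three boxes are unmoved on the pad. Descending now.

```bash
python3 -m inch '[{"dx":0,"dy":-1,"dz":35,"rx":0,"ry":0,"rz":0,"hand":-1},{"dx":0,"dy":0,"dz":35,"rx":0,"ry":0,"rz":0,"hand":-1},{"dx":0,"dy":0,"dz":35,"rx":0,"ry":0,"rz":0,"hand":-1},{"dx":0,"dy":0,"dz":30,"rx":0,"ry":0,"rz":0,"hand":-1},{"dx":0,"dy":0,"dz":25,"rx":0,"ry":0,"rz":0,"hand":-1},{"dx":0,"dy":0,"dz":15,"rx":0,"ry":0,"rz":0,"hand":-1},{"dx":0,"dy":0,"dz":10,"rx":0,"ry":0,"rz":0,"hand":-1},{"dx":0,"dy":0,"dz":0,"rx":0,"ry":0,"rz":0,"hand":-1},{"dx":0,"dy":0,"dz":0,"rx":0,"ry":0,"rz":0,"hand":1},{"dx":0,"dy":0,"dz":0,"rx":0,"ry":0,"rz":0,"hand":1}]' 60
python3 -m inch '[{"dx":0,"dy":0,"dz":0,"rx":0,"ry":0,"rz":0,"hand":1},{"dx":0,"dy":0,"dz":0,"rx":0,"ry":0,"rz":0,"hand":1},{"dx":0,"dy":0,"dz":0,"rx":0,"ry":0,"rz":0,"hand":1},{"dx":0,"dy":0,"dz":0,"rx":0,"ry":0,"rz":0,"hand":1},{"dx":0,"dy":0,"dz":0,"rx":0,"ry":0,"rz":0,"hand":1}]' 60
```

```text
clock: 3.1
position: [0.4919, -0.3442, 0.0174]
tool_rot: [3.141, 0.002, 2.462]
force: [0.3, 0.4, 0.0]
grip_width: 0.059
clock: 3.6
position: [0.4919, -0.344, 0.0172]
tool_rot: [3.141, 0.001, 2.463]
force: [-1.5, 1.9, 9.7]
grip_width: 0.0354
```

```bash
python3 -m inch '[{"dx":0,"dy":0,"dz":-5,"rx":0,"ry":0,"rz":0,"hand":1},{"dx":0,"dy":0,"dz":-15,"rx":0,"ry":0,"rz":0,"hand":1},{"dx":0,"dy":0,"dz":-20,"rx":0,"ry":0,"rz":0,"hand":1},{"dx":0,"dy":0,"dz":-20,"rx":0,"ry":0,"rz":-0.085,"hand":1},{"dx":0,"dy":0,"dz":0,"rx":0,"ry":0,"rz":-0.12,"hand":1},{"dx":0,"dy":0,"dz":0,"rx":0,"ry":0,"rz":-0.12,"hand":1},{"dx":0,"dy":0,"dz":0,"rx":0,"ry":0,"rz":-0.12,"hand":1},{"dx":0,"dy":0,"dz":0,"rx":0,"ry":0,"rz":-0.12,"hand":1},{"dx":0,"dy":0,"dz":0,"rx":0,"ry":0,"rz":-0.08,"hand":1},{"dx":0,"dy":0,"dz":0,"rx":0,"ry":0,"rz":-0.04,"hand":1}]' 80
python3 - <<'E'
from an import *
s=bot.observe(); print(s["clock"],s["position"],s["tool_rot"],s["qpos"],s["force"],s["moment"])
E
python3 grab.py c wrist
```

```text
clock: 4.6
position: [0.4912, -0.3441, 0.0774]
tool_rot: [-3.141, 0.0, -3.132]
force: [0.1, 0.3, -3.2]
grip_width: 0.0352
4.6 [ 0.49121241 -0.34412787  0.0773654 ] [-3.14100803e+00  1.85072443e-04 -3.13249679e+00] [ 0.75076353  0.69730634 -0.34755995  1.77049662  0.33417271  0.73169806
  1.80707597] [ 0.05749783  0.29018143 -3.16982873] [-0.00654175 -0.019858    0.01305421]
```

View pics/c_wrist.png

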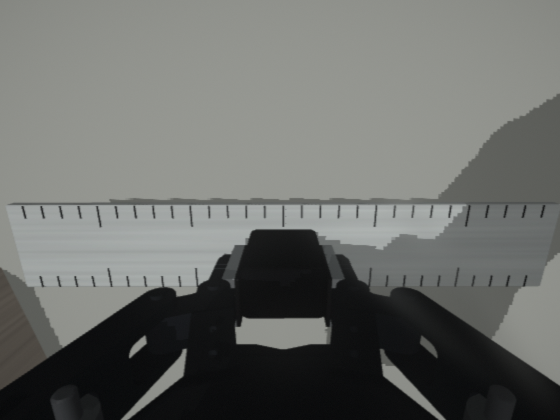

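```bash
cat > bar.py <<'E'
import sys
from an import *
z=np.load(sys.argv[1]); X=z["X"]; d=z["d"]; zz=float(sys.argv[2])
m=(d>0)&(abs(X[...,2]-zz)<.006)
k,l,st,ce=cv2.connectedComponentsWithStats(m.astype(np.uint8)); i=1+np.argmax(st[1:,4])
P=X[l==i]; print(st[i], np.median(P[:,2]), cv2.minAreaRect((P[:,:2]*1000).astype(np.float32)))
A=np.c_[P[:,:2],np.ones(len(P))]; print("plane",np.linalg.lstsq(A,P[:,2],rcond=None)[0])
# near edge line (image top, robot side)
top=[]
for u in range(60,500):
    r=np.where(l[:,u]==i)[0]
    if len(r): top.append(X[r[0]:r[0]+3,u].mean(0))
t=np.array(top); print("edge x=a+b*y", np.polyfit(t[:,1],t[:,0],1))
E
python3 bar.py c_wrist.npz 0.066
```

```text
[    5   202   555    85 38486] 0.0660108260222633 ((488.7846984863281, -345.0372009277344), (50.92111587524414, 301.69305419921875), 0.7165588736534119)
plane [ 0.00671764 -0.0006663   0.06246676]
edge x=a+b*y [-0.01193824  0.45981546]
```

```bash
python3 -m inch '[{"dx":2.5,"dy":15,"dz":0,"rx":0,"ry":0,"rz":0.012,"hand":1},{"dx":2.5,"dy":30,"dz":0,"rx":0,"ry":0,"rz":0,"hand":1},{"dx":2.5,"dy":40,"dz":0,"rx":0,"ry":0,"rz":0,"hand":1},{"dx":2.5,"dy":45,"dz":0,"rx":0,"ry":0,"rz":0,"hand":1},{"dx":2.5,"dy":45,"dz":0,"rx":0,"ry":0,"rz":0,"hand":1},{"dx":2.5,"dy":45,"dz":0,"rx":0,"ry":0,"rz":0,"hand":1},{"dx":2.5,"dy":45,"dz":0,"rx":0,"ry":0,"rz":0,"hand":1},{"dx":2.5,"dy":45,"dz":0,"rx":0,"ry":0,"rz":0,"hand":1},{"dx":2.5,"dy":45,"dz":0,"rx":0,"ry":0,"rz":0,"hand":1},{"dx":2.5,"dy":45,"dz":0,"rx":0,"ry":0,"rz":0,"hand":1}]'
python3 -m inch '[{"dx":0,"dy":40,"dz":0,"rx":0,"ry":0,"rz":0,"hand":1},{"dx":0,"dy":20,"dz":0,"rx":0,"ry":0,"rz":0,"hand":1},{"dx":0,"dy":8,"dz":0,"rx":0,"ry":0,"rz":0,"hand":1},{"dx":0,"dy":0,"dz":0,"rx":0,"ry":0,"rz":0,"hand":1},{"dx":0,"dy":0,"dz":0,"rx":0,"ry":0,"rz":0,"hand":1}]'
python3 - <<'E'
from an import *
s=bot.observe(); print(s["clock"],s["position"],s["tool_rot"],s["qpos"],s["force"])
E
python3 grab.py d wrist scene; python3 bar.py d_wrist.npz 0.066;  python3 bar.py d_scene.npz 0.066
```

```text
clock: 5.65
position: [0.4685, 0.0579, 0.0772]
tool_rot: [-3.141, 0.001, 3.134]
force: [1.8, 0.6, -3.4]
grip_width: 0.0353
clock: 6.15
position: [0.469, 0.123, 0.0765]
tool_rot: [-3.141, 0.0, 3.134]
force: [0.2, -0.2, -2.7]
grip_width: 0.0353
6.15 [0.46901496 0.12295938 0.07651079] [-3.14080520e+00  7.04499108e-05  3.13421010e+00] [-0.14349021  0.56147448 -0.30901646  2.07196757  0.3152152   0.55234804
  0.88517685] [ 0.18720895 -0.17459685 -2.67058538]
[    5   202   555    85 38468] 0.06519318369640191 ((466.6947021484375, 122.15026092529297), (301.1314392089844, 50.94110870361328), 89.74049377441406)
plane [ 0.00607298 -0.00116773  0.06248449]
edge x=a+b*y [0.0040091  0.44132879]
[ 257   93   97   83 1743] 0.06406566374701306 ((468.6722412109375, 121.45695495605469), (301.7197265625, 52.66587829589844), 89.30957794189453)
plane [ 0.00055833 -0.0010761   0.06391187]
edge x=a+b*y [0.03226661 0.45471277]
```

View pics/d_scene.png

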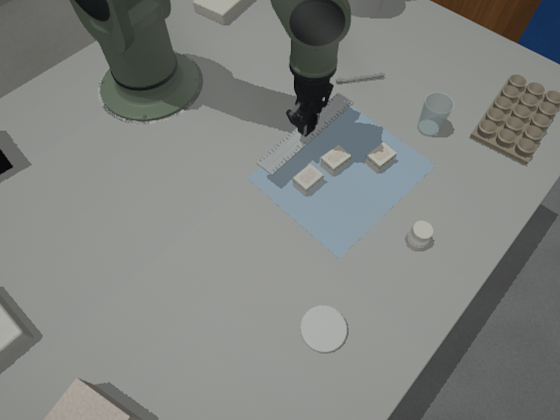

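View pics/d_wrist.png

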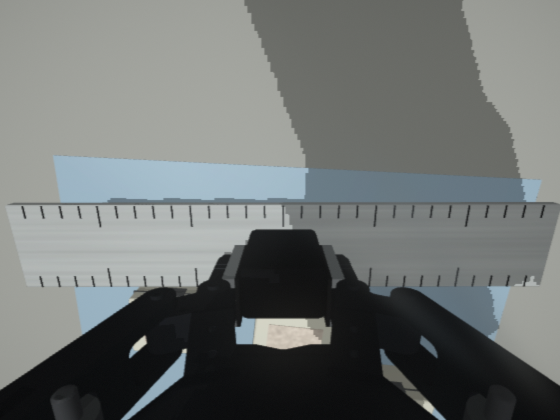

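```bash
python3 -m inch '[{"dx":0,"dy":0,"dz":10,"rx":0,"ry":0,"rz":-0.004,"hand":1},{"dx":0,"dy":0,"dz":18,"rx":0,"ry":0,"rz":0,"hand":1},{"dx":0,"dy":0,"dz":16,"rx":0,"ry":0,"rz":0,"hand":1},{"dx":0,"dy":0,"dz":7,"rx":0,"ry":0,"rz":0,"hand":1},{"dx":0,"dy":0,"dz":3,"rx":0,"ry":0,"rz":0,"hand":1},{"dx":0,"dy":0,"dz":0,"rx":0,"ry":0,"rz":0,"hand":1}]'
python3 - <<'E'
from an import *
z=np.load("b_scene.npz"); X=z["X"];p=z["p"].astype(int)
m=(abs(X[...,2])<.006)&(p[...,2]-p[...,0]>25)
k,l,st,ce=cv2.connectedComponentsWithStats(m.astype(np.uint8))
for i in np.argsort(-st[1:,4])[:2]+1:
    P=X[l==i]; print(st[i,4],cv2.boxPoints(cv2.minAreaRect((P[:,:2]*1000).astype(np.float32))))
s=bot.observe(); print(s["clock"],s["position"],s["tool_rot"],s["force"])
E
```

```text
clock: 6.85
position: [0.4688, 0.1242, 0.0221]
tool_rot: [-3.141, -0.0, 3.14]
force: [0.3, -0.1, -2.1]
grip_width: 0.035
11683 [[422.40176 -44.53032]
 [720.07874 -61.90268]
 [741.07385 297.84958]
 [443.39685 315.22192]]
1 [[426.75104  -41.509766]
 [426.75104  -41.509766]
 [426.75104  -41.509766]
 [426.75104  -41.509766]]
6.85 [0.4687971  0.12415324 0.02210643] [-3.14143390e+00 -4.82774592e-04  3.13960809e+00] [ 0.33744886 -0.12701638 -2.08210865]
```

```bash
python3 -m inch '[{"dx":-6,"dy":0,"dz":0,"rx":0,"ry":0,"rz":0,"hand":1},{"dx":-6,"dy":0,"dz":0,"rx":0,"ry":0,"rz":0,"hand":1},{"dx":-5,"dy":0,"dz":0,"rx":0,"ry":0,"rz":0,"hand":1},{"dx":-5,"dy":0,"dz":0,"rx":0,"ry":0,"rz":0,"hand":1},{"dx":-5,"dy":0,"dz":0,"rx":0,"ry":0,"rz":0,"hand":1},{"dx":-5,"dy":0,"dz":0,"rx":0,"ry":0,"rz":0,"hand":1},{"dx":-5,"dy":0,"dz":0,"rx":0,"ry":0,"rz":0,"hand":1},{"dx":-5,"dy":0,"dz":0,"rx":0,"ry":0,"rz":0,"hand":1},{"dx":-5,"dy":0,"dz":0,"rx":0,"ry":0,"rz":0,"hand":1},{"dx":-5,"dy":0,"dz":0,"rx":0,"ry":0,"rz":0,"hand":1}]'
python3 -m inch '[{"dx":-5,"dy":0,"dz":0,"rx":0,"ry":0,"rz":0,"hand":1},{"dx":-5,"dy":0,"dz":0,"rx":0,"ry":0,"rz":0,"hand":1},{"dx":-5,"dy":0,"dz":0,"rx":0,"ry":0,"rz":0,"hand":1},{"dx":-5,"dy":0,"dz":0,"rx":0,"ry":0,"rz":0,"hand":1},{"dx":-5,"dy":0,"dz":0,"rx":0,"ry":0,"rz":0,"hand":1},{"dx":-5,"dy":0,"dz":0,"rx":0,"ry":0,"rz":0,"hand":1},{"dx":-5,"dy":0,"dz":0,"rx":0,"ry":0,"rz":0,"hand":1},{"dx":-5,"dy":0,"dz":0,"rx":0,"ry":0,"rz":0,"hand":1},{"dx":-5,"dy":0,"dz":0,"rx":0,"ry":0,"rz":0,"hand":1},{"dx":-5,"dy":0,"dz":0,"rx":0,"ry":0,"rz":0,"hand":1}]'
python3 grab.py e scene side;  python3 - <<'E'
from an import *
for n in ["scene","side"]: clusters(n,pre="e")
s=bot.observe(); print(s["clock"],s["position"],s["tool_rot"],s["force"],s["qpos"])
E
```

```text
clock: 7.85
position: [0.5212, 0.1242, 0.0222]
tool_rot: [-3.142, -0.0, 3.14]
force: [-1.2, -0.3, -3.6]
grip_width: 0.0351
clock: 8.85
position: [0.5713, 0.1241, 0.0223]
tool_rot: [-3.142, -0.0, 3.14]
force: [-1.4, 0.5, -4.5]
grip_width: 0.0348
scene 105 px [429. 126.] mean [0.6716 0.3607 0.0354] rect [671.5 366.1] [61.7 28. ] 23.6
scene 83 px [484. 131.] mean [0.7823 0.4381 0.0364] rect [781.9 438.9] [21.4 40.3] 88.9
scene 72 px [503. 141.] mean [0.8313 0.4412 0.0368] rect [830.7 442.4] [14.4 37.3] 89.6
scene 403 px [381. 155.] mean [0.6346 0.2064 0.0346] rect [633.8 208.1] [62.5 46.3] 81.4
scene 66 px [340. 165.] mean [0.5802 0.1132 0.0366] rect [581.9 117. ] [58.5 14.2] 73.4
scene 425 px [357. 171.] mean [0.6193 0.129  0.0347] rect [618.6 130.6] [61.3 45.3] 89.1
scene 476 px [333. 195.] mean [0.6191 0.0391 0.0347] rect [618.4  40.8] [45.9 60.7] 0.5
scene 120 px [416. 240.] mean [0.8238 0.0697 0.0344] rect [824.  74.] [46.4 26.6] 5.1
side 47 px [319. 139.] mean [0.7768 0.437  0.0349] rect [778.  437.2] [19.6 41.2] 87.1
side 42 px [334. 138.] mean [0.8266 0.4409 0.0348] rect [828.6 440.4] [15.9 38.1] 88.9
side 84 px [288. 151.] mean [0.6596 0.3582 0.0359] rect [658.8 361.4] [26.8 58.3] 82.1
side 181 px [289. 174.] mean [0.6304 0.2014 0.034 ] rect [632.1 206.4] [60.4 42.4] 79.9
side 233 px [289. 188.] mean [0.6159 0.1247 0.0338] rect [616.  129.8] [63.8 45.1] 89.2
side 74 px [271. 193.] mean [0.5668 0.1006 0.0363] rect [562.8 109.9] [20.5 48.3] 35.1
side 122 px [373. 190.] mean [0.8146 0.0704 0.0351] rect [816.8  73.9] [24.4 44.2] 68.3
side 303 px [296. 205.] mean [0.6151 0.0345 0.034 ] rect [615.8  39.5] [45.5 61.6] 1.3
8.95 [0.57166924 0.12409669 0.02231548] [3.14136341e+00 6.43270487e-04 3.13943513e+00] [-0.3118281   0.54287374 -2.65177305] [-0.1158574   0.760444   -0.28583842  1.82815506  0.35035647  0.601861
  0.95054492]
```

View pics/e_scene.png

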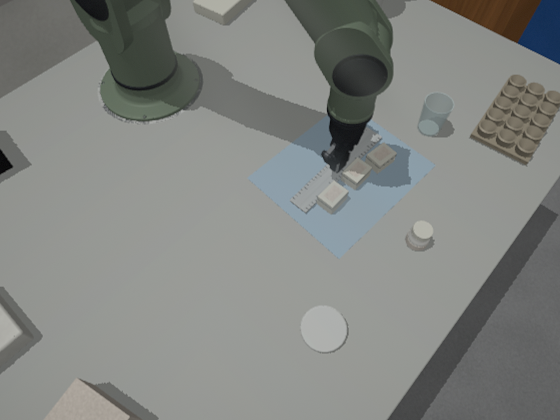

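Right box (333,195) and middle box (357,171) now sit flush on the edge and the left one (381,155) isn't reached yet. I'll keep pushing.

```bash
python3 -m inch '[{"dx":-5,"dy":0,"dz":0,"rx":0,"ry":0,"rz":0,"hand":1},{"dx":-5,"dy":0,"dz":0,"rx":0,"ry":0,"rz":0,"hand":1},{"dx":-5,"dy":0,"dz":0,"rx":0,"ry":0,"rz":0,"hand":1},{"dx":-5,"dy":0,"dz":0,"rx":0,"ry":0,"rz":0,"hand":1},{"dx":-5,"dy":0,"dz":0,"rx":0,"ry":0,"rz":0,"hand":1},{"dx":-4,"dy":0,"dz":0,"rx":0,"ry":0,"rz":0,"hand":1},{"dx":-4,"dy":0,"dz":0,"rx":0,"ry":0,"rz":0,"hand":1},{"dx":-3,"dy":0,"dz":0,"rx":0,"ry":0,"rz":0,"hand":1},{"dx":-3,"dy":0,"dz":0,"rx":0,"ry":0,"rz":0,"hand":1},{"dx":-3,"dy":0,"dz":0,"rx":0,"ry":0,"rz":0,"hand":1}]'
python3 -m inch '[{"dx":-2,"dy":0,"dz":0,"rx":0,"ry":0,"rz":0,"hand":1},{"dx":-2,"dy":0,"dz":0,"rx":0,"ry":0,"rz":0,"hand":1},{"dx":-1,"dy":0,"dz":0,"rx":0,"ry":0,"rz":0,"hand":1},{"dx":-1,"dy":0,"dz":0,"rx":0,"ry":0,"rz":0,"hand":1},{"dx":-1,"dy":0,"dz":0,"rx":0,"ry":0,"rz":0,"hand":1},{"dx":0,"dy":0,"dz":0,"rx":0,"ry":0,"rz":0,"hand":1}]'
python3 grab.py f scene side;  python3 - <<'E'
from an import *
for n in ["scene","side"]: clusters(n,pre="f",reg=(.55,.75,-.1,.3))
s=bot.observe(); print(s["clock"],s["position"],s["tool_rot"],s["force"])
E
```

```text
clock: 9.95
position: [0.6131, 0.1241, 0.0223]
tool_rot: [3.142, 0.0, 3.14]
force: [-2.3, 0.6, -2.1]
grip_width: 0.0348
clock: 10.55
position: [0.6201, 0.124, 0.0223]
tool_rot: [3.142, 0.0, 3.14]
force: [-0.7, 0.1, -3.5]
grip_width: 0.0349
scene 412 px [394. 161.] mean [0.6678 0.2095 0.0347] rect [666.8 212.1] [45.6 62.9] 0.8
scene 60 px [356. 177.] mean [0.6288 0.1119 0.0364] rect [630.4 116.9] [59.3 15.1] 73.2
scene 443 px [374. 182.] mean [0.6681 0.1288 0.0348] rect [667.6 131.5] [64.3 44.6] 89.4
scene 491 px [350. 207.] mean [0.6677 0.039  0.0349] rect [666.8  40.7] [61.5 45.5] 89.7
side 87 px [305. 173.] mean [0.6749 0.1999 0.0337] rect [677.8 208. ] [58.6 24. ] 77.5
side 224 px [308. 186.] mean [0.6637 0.1235 0.0339] rect [663.7 130.2] [63.9 44.7] 88.7
side 74 px [290. 191.] mean [0.6138 0.1017 0.0365] rect [610.9 110.9] [19.3 49.8] 32.0
side 294 px [316. 203.] mean [0.663  0.035  0.0341] rect [663.7  40.4] [45.6 62.4] 1.4
10.65 [0.6201341  0.12403359 0.0223275 ] [3.14150236e+00 4.70344901e-04 3.13973953e+00] [-1.59551635  0.1574829  -2.86682507]
```

View pics/f_scene.png

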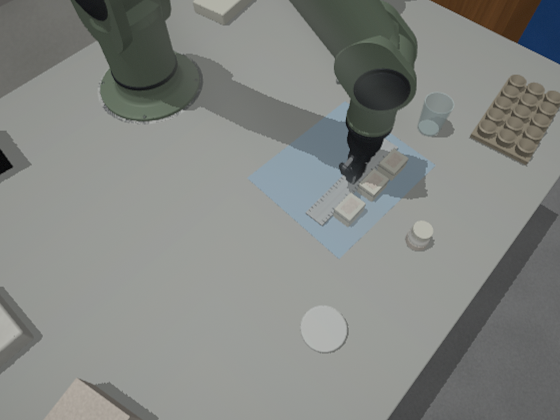

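All three boxes are flush and square, at (394,161), (374,182) and (350,207), with centres at x≈0.667. I'll back straight off, lift, and return the bar to clear bench at the right.

```bash
python3 -m inch '[{"dx":2,"dy":0,"dz":0,"rx":0,"ry":0,"rz":0,"hand":1},{"dx":5,"dy":0,"dz":0,"rx":0,"ry":0,"rz":0,"hand":1},{"dx":10,"dy":0,"dz":0,"rx":0,"ry":0,"rz":0,"hand":1},{"dx":20,"dy":0,"dz":0,"rx":0,"ry":0,"rz":0,"hand":1},{"dx":25,"dy":0,"dz":0,"rx":0,"ry":0,"rz":0,"hand":1},{"dx":25,"dy":0,"dz":-5,"rx":0,"ry":0,"rz":0,"hand":1},{"dx":20,"dy":0,"dz":-15,"rx":0,"ry":0,"rz":0,"hand":1},{"dx":15,"dy":0,"dz":-20,"rx":0,"ry":0,"rz":0,"hand":1},{"dx":8,"dy":0,"dz":-15,"rx":0,"ry":0,"rz":0,"hand":1},{"dx":0,"dy":-10,"dz":-5,"rx":0,"ry":0,"rz":0,"hand":1}]'
python3 -m inch '[{"dx":0,"dy":-25,"dz":0,"rx":0,"ry":0,"rz":0,"hand":1},{"dx":0,"dy":-40,"dz":0,"rx":0,"ry":0,"rz":0,"hand":1},{"dx":0,"dy":-45,"dz":0,"rx":0,"ry":0,"rz":0,"hand":1},{"dx":0,"dy":-45,"dz":0,"rx":0,"ry":0,"rz":0,"hand":1},{"dx":0,"dy":-45,"dz":0,"rx":0,"ry":0,"rz":0,"hand":1},{"dx":0,"dy":-45,"dz":0,"rx":0,"ry":0,"rz":0,"hand":1},{"dx":0,"dy":-45,"dz":0,"rx":0,"ry":0,"rz":0,"hand":1},{"dx":0,"dy":-45,"dz":0,"rx":0,"ry":0,"rz":0,"hand":1},{"dx":0,"dy":-45,"dz":0,"rx":0,"ry":0,"rz":0,"hand":1},{"dx":0,"dy":-30,"dz":0,"rx":0,"ry":0,"rz":0,"hand":1}]'
python3 -m inch '[{"dx":0,"dy":-10,"dz":0,"rx":0,"ry":0,"rz":0,"hand":1},{"dx":0,"dy":0,"dz":0,"rx":0,"ry":0,"rz":0,"hand":1},{"dx":0,"dy":0,"dz":0,"rx":0,"ry":0,"rz":0,"hand":1}]'
python3 grab.py g scene side wrist;  python3 bar.py g_wrist.npz 0.07; python3 - <<'E'
from an import *
for n in ["scene","side"]: clusters(n,pre="g",reg=(.55,.75,-.1,.3))
s=bot.observe(); print(s["clock"],s["position"],s["tool_rot"],s["force"])
E
```

```text
clock: 11.65
position: [0.489, 0.1153, 0.0838]
tool_rot: [3.141, 0.002, -3.141]
force: [-0.0, 0.4, -3.6]
grip_width: 0.0351
clock: 12.65
position: [0.4875, -0.2999, 0.0818]
tool_rot: [-3.141, -0.001, 3.137]
force: [0.1, -0.0, -1.7]
grip_width: 0.035
clock: 12.95
position: [0.4889, -0.3046, 0.082]
tool_rot: [3.141, -0.0, 3.14]
force: [0.7, -0.2, -2.0]
grip_width: 0.0352
[    5   202   555    85 38450] 0.07089970350045655 ((487.1183166503906, -304.88201904296875), (50.96248245239258, 301.4637145996094), 0.16192416846752167)
plane [0.00738901 0.00038635 0.0673901 ]
edge x=a+b*y [-0.00338923  0.46088257]
scene 417 px [394. 161.] mean [0.6678 0.2094 0.0348] rect [667.2 213.2] [45.2 63.7] 0.3
scene 445 px [373. 182.] mean [0.668  0.1284 0.0347] rect [667.7 129.9] [62.5 44.6] 88.8
scene 491 px [350. 207.] mean [0.6679 0.0389 0.0348] rect [666.9  40.2] [62.2 45.4] 89.0
side 167 px [302. 173.] mean [0.6661 0.2028 0.0338] rect [669.4 208. ] [64.9 40.2] 78.4
side 232 px [307. 186.] mean [0.6628 0.1246 0.0338] rect [663.5 128.3] [61.2 45.4] 88.4
side 298 px [316. 203.] mean [0.663 0.035 0.034] rect [663.9  39.3] [45.6 62. ] 0.8
13.1 [ 0.48940315 -0.30429559  0.08232002] [ 3.14120918e+00 -4.33338474e-05 -3.14146601e+00] [ 0.07202733  0.43398852 -1.88985427]
```

View pics/g_scene.png

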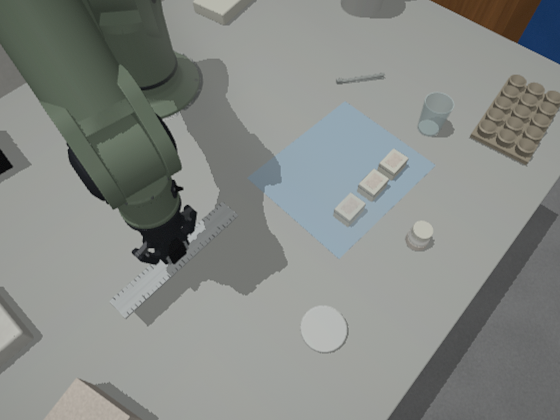

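The row is holding, at (394,161), (373,182) and (350,207). Now I'll lower the bar.

```bash
python3 -m inch '[{"dx":0,"dy":0,"dz":15,"rx":0,"ry":0,"rz":0,"hand":1},{"dx":0,"dy":0,"dz":20,"rx":0,"ry":0,"rz":0,"hand":1},{"dx":0,"dy":0,"dz":15,"rx":0,"ry":0,"rz":0,"hand":1},{"dx":0,"dy":0,"dz":7,"rx":0,"ry":0,"rz":0,"hand":1},{"dx":0,"dy":0,"dz":4,"rx":0,"ry":0,"rz":0,"hand":1},{"dx":0,"dy":0,"dz":2,"rx":0,"ry":0,"rz":0,"hand":1},{"dx":0,"dy":0,"dz":1,"rx":0,"ry":0,"rz":0,"hand":1},{"dx":0,"dy":0,"dz":0,"rx":0,"ry":0,"rz":0,"hand":1},{"dx":0,"dy":0,"dz":0,"rx":0,"ry":0,"rz":0,"hand":1}]'
```

```text
clock: 14.0
position: [0.4893, -0.3059, 0.0187]
tool_rot: [-3.141, 0.001, 3.14]
force: [0.5, 0.2, -2.3]
grip_width: 0.0352
```

```bash
python3 -m inch '[{"dx":0,"dy":0,"dz":0.5,"rx":0,"ry":0,"rz":0,"hand":1},{"dx":0,"dy":0,"dz":0.5,"rx":0,"ry":0,"rz":0,"hand":1},{"dx":0,"dy":0,"dz":0.4,"rx":0,"ry":0,"rz":0,"hand":1},{"dx":0,"dy":0,"dz":0,"rx":0,"ry":0,"rz":0,"hand":1}]'
```

```text
clock: 14.4
position: [0.4891, -0.3058, 0.0173]
tool_rot: [-3.141, 0.0, 3.14]
force: [-3.1, 1.3, 6.2]
grip_width: 0.0351
```

Contact reads about +8 N net, so the bar is on the bench. Releasing gently and rising. The fingers swing back as they open.

```bash
python3 -m inch '[{"dx":0,"dy":0,"dz":0,"rx":0,"ry":0,"rz":0,"hand":-0.3},{"dx":0,"dy":0,"dz":0,"rx":0,"ry":0,"rz":0,"hand":-0.6},{"dx":0,"dy":0,"dz":0,"rx":0,"ry":0,"rz":0,"hand":-1},{"dx":0,"dy":0,"dz":0,"rx":0,"ry":0,"rz":0,"hand":-1},{"dx":0,"dy":0,"dz":0,"rx":0,"ry":0,"rz":0,"hand":-1},{"dx":0,"dy":0,"dz":0,"rx":0,"ry":0,"rz":0,"hand":-1}]' 20
python3 -m inch '[{"dx":0,"dy":0,"dz":-5,"rx":0,"ry":0,"rz":0,"hand":-1},{"dx":0,"dy":0,"dz":-15,"rx":0,"ry":0,"rz":0,"hand":-1},{"dx":0,"dy":0,"dz":-30,"rx":0,"ry":0,"rz":0,"hand":-1},{"dx":0,"dy":0,"dz":-30,"rx":0,"ry":0,"rz":0,"hand":-1},{"dx":0,"dy":0,"dz":-30,"rx":0,"ry":0,"rz":0,"hand":-1},{"dx":0,"dy":0,"dz":-30,"rx":0,"ry":0,"rz":0,"hand":-1},{"dx":0,"dy":0,"dz":-10,"rx":0,"ry":0,"rz":0,"hand":-1},{"dx":0,"dy":0,"dz":0,"rx":0,"ry":0,"rz":0,"hand":-1}]'
python3 grab.py k scene wrist; python3 bar.py k_wrist.npz 0.006; python3 - <<'E'
from an import *
clusters("scene",pre="k",reg=(.55,.75,-.1,.3))
clusters("wrist",.045,.06,(.4,.6,-.4,-.2),pre="k")
s=bot.observe(); print(s["clock"],s["position"],s["tool_rot"],s["force"],s["qd"])
E
```

```text
clock: 15.0
position: [0.4891, -0.3057, 0.0169]
tool_rot: [3.142, -0.0, 3.14]
force: [-0.3, 0.2, -0.1]
grip_width: 0.085
clock: 15.8
position: [0.4897, -0.3062, 0.1691]
tool_rot: [-3.14, 0.003, 3.14]
force: [0.1, -0.1, -1.2]
grip_width: 0.0855
[    0     0   560   361 95360] 0.0006261474950627899 ((512.8023681640625, -297.73968505859375), (647.8070068359375, 396.8389587402344), 89.9482192993164)
plane [ 2.56867888e-03 -5.51181893e-04  1.73225264e-05]
edge x=a+b*y [0.00116386 0.31701139]
scene 418 px [393. 161.] mean [0.6675 0.2095 0.0347] rect [666.9 211.4] [63.  45.7] 89.7
scene 436 px [374. 182.] mean [0.6679 0.129  0.0348] rect [667.4 131.4] [63.1 44.5] 88.8
scene 495 px [350. 207.] mean [0.6676 0.0388 0.0349] rect [667.   40.9] [44.9 61.8] 0.5
wrist 1087 px [283. 199.] mean [ 0.4857 -0.3069  0.0533] rect [ 486.9 -307. ] [35.5 24.4] 89.7
15.9 [ 0.48872453 -0.30562343  0.16655802] [ 3.14147615e+00 -5.07812565e-04  3.13977125e+00] [-0.00267054 -0.20954439  0.51894273] [-0.00446182  0.01969302  0.00505588  0.00461991  0.00071111 -0.0024093
 -0.00075547]
```

View pics/k_scene.png

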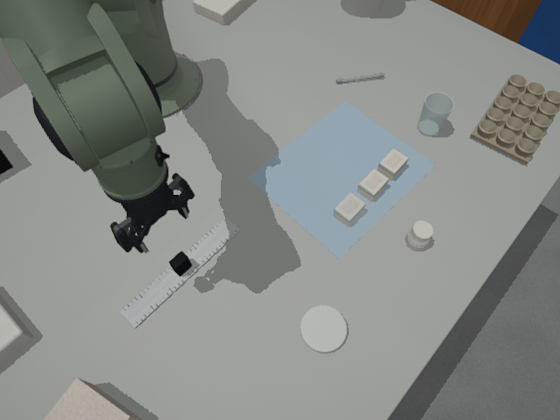

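View pics/k_wrist.png

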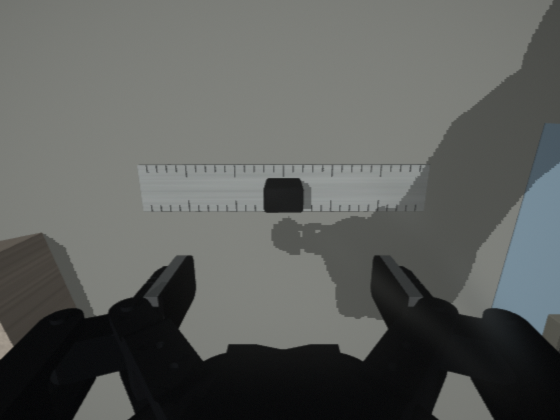

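The bar lies flat and released, with its grip at wrist px (283,199). The boxes stand in a flush row at scene px (393,161), (374,182) and (350,207), and the gripper is clear. Handing in.

```bash
python3 -c "
from workcell import bot
print(bot.job_done())"
```

```text
the job is handed in; nothing more can be done
None
```

The three slide boxes now stand in one straight row with their front faces flush, and I handed the job in at about 15.9 s of the 43 s allowed. I picked the straightedge up by its grip and squared it to y. One forward push of about 150 mm with its long edge did the alignment, then I backed straight off and laid it flat on bare bench to the robot's right.

- **Boxes:** In the last scene picture the centres are at x = 666.9, 667.4 and 667.0 mm, so they are within about 0.5 mm of each other. The measured turn is within about 1.2°, which is roughly the noise of the fit. They are upright, in their original order and still on the blue pad.
- **Gaps:** I did not close the sideways gaps. They stayed close to what they were at the start, roughly 20 mm between left and middle and 30 mm between middle and right.
- **Straightedge:** The last pictures show it flat and released. The gripper is open and about 15 cm above it, touching nothing.
- **Checks that failed or disagreed:**
  - The first move call was refused because rows were missing keys; nothing moved.
  - The side camera read the boxes' x about 4 mm lower than the scene camera, which is likely calibration. Its fit of the left box was poor because the view was partly blocked.
  - My last depth fit of the bar picked up the bench surface instead, so its final position rests on the grip block's depth reading and the pictures.
- **Forces:** The highest wrist force I saw was about 10 N, in the readings taken at the end of each call.

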